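# Slide the orange-capped flask under the neck fork of the stirrer

## Robot

A 6-joint arm with a two-finger parallel gripper is mounted at the origin on the work surface. World frame = base frame: x ahead of the robot, y to its left, z up, the work surface at z = 0. Lengths are in m, angles in rad, forces in N, time in s.
With the tool pointing down it reaches from about 0.3 to 0.775 m from the base axis. Payload 14.6 kg.
Tool frame: the origin (TCP) lies at the very end of the fingers, on their centre line; the grasp point (between the pads) lies 19 mm behind it (ctrl.hold_point_z is the z of the grasp point in the tool frame, in m); z points along the fingers, y is the direction in which the jaws open and shut (so a half turn about z gives the same grasp; the last joint's range is limited). The gripper opens to 94 mm and grips with 3 to 60 N. Pads are 16 mm wide; open, the fingers measure 119 mm over their backs; the gripper's body (75 mm by 177 mm) begins 78 mm behind the grasp point.
Start: joints at [-1.231, 0.3, 1.521, -0, 1.321, -0.067], TCP at [0.218, -0.505, 0.205] pointing down, gripper open.
Joint ranges: [-3.03, 3.03], [-0.79, 2.21], [0.23, 2.52], [-1.04, 4.18], [0, 3.07], [-2.55, 2.55]. Speed limits (rad/s): [2.22, 2.22, 2.57, 3.14, 3.14, 3.14].

## Interface

Orientations are given as [roll, pitch, yaw] about the fixed x, y, z axes, in that order (R = Rz(yaw) Ry(pitch) Rx(roll)).
In Python, from station import ctrl, cams, hand_in gives the robot as it stands.
- The arm moves only by the tool servo_tool, never from a script. Its argument "rows" is a list of rows, each a list of 7 numbers: the shift along the world's x, y, z in m, then the turn, a rotation vector about the world's x, y, z in rad, then the gripper command: -1 is shut, 1 is fully open, values between are in proportion. A call has exactly 8 rows; each row is the pose to reach, as a shift and turn from the pose measured when the call began; what a row does not reach only later rows make up. A row lasts 1/12 s, in which the tool goes at most 41.7 mm and 7.16 degrees, less where a joint would pass 70% of its speed; a pose out of reach is approached as far as the arm can. A call with a gripper value outside its range is refused whole. The fingers move at their own pace and stop on an object; "newtons" is the grip in N (left out, the last holds). Time passes only in rows, so rows that repeat a pose let the fingers close, or fill a call up. It gives the time, the measured TCP pose, the force and the opening at its end, in the units of the state.
- ctrl.get_obs(): the state, without advancing time (a new reading comes with each control period).
- cams.camera(name): name is "scene" or "top"; returns a dict with "image" (400x640x3 uint8, red, green, blue), "depth" (400x640 float32, m along the optical axis (not along the pixel's ray), 0 where there is no reading), "fx", "fy", "cx", "cy" (pixels), "rvec" (rotation vector, rad) and "tvec" (3), from world to camera coordinates, as OpenCV has them. Camera axes: x right, y down, z forward; pixel columns grow to the right and rows downward; lengths in m; the calibration is good to about 2 mm. A picture is of the moment at which its call begins.
- hand_in(): hands the job in, once; it reports no verdict.
Trained networks look in a picture, given as the dict that the camera call returned (one of the last four; its "shot" number tells which), for a name from the list of things; names that differ only in an ending like _2 or _b are one class to them, and where a whole thing is asked for, a point or a joint stands for the part that bears it (a point fixed in the world has none). Each returns a list of dicts, best first, with "p" (0 to 1); they miss things now and then, are a little off and sometimes report something else, mostly with a low value. They report only what shows in the picture. A call takes as long as a camera call. They do not tell look-alikes from the thing itself.
- cams.spot_in(picture, name): "box" ([left, top, right, bottom] as shares, 0 to 1, of the picture: columns of its width, rows of its height, round what is visible of it).
- cams.place_of(picture, name): "at" ([column, row] as shares, 0 to 1, of the picture: columns of its width, rows of its height: a listed point, or the origin of a listed thing).
The state is a dict: "time_s": time; "qpos": joint angles; "joint_vel": joint speeds; "tau": joint torques, N m; "ee_pos": TCP position; "eef_rot": TCP orientation; "force": force on the tool from outside, world axes, zero at the start; "moment": the same for the moment, N m; "grip_width": finger opening in m.
Only numpy, scipy, OpenCV 4.12 (cv2) and the standard library are available. Lean on these libraries where they do the work, as an engineer would, in place of code of your own. Each camera call takes 0.05 s, during which the arm holds its last target.

## Task

Put the orange-capped flask on the blue magnetic stirrer: keep it upright, slide it in through the open mouth of the orange support fork so that its neck stands between the two prongs, and set it down gently in the middle of the white plate. Leave it standing there released, and leave the blue-capped and green-capped flasks where they stand.

Things in the scene. Friction and masses are not known exactly. Their poses are not given: they have to be found in the camera images.
- flask_orange_mid (a point): Loose clear conical flask, 0.18 to 0.35 kg, 160 mm tall, upright on the bench. Base 84 mm across, tapering to a 32 mm neck (95 to 125 mm above its underside); on top an orange cylindrical cap, 40 mm across, 35 mm tall (125 to 160 mm up), the place to grip. This point: on its axis half-way up, 80 mm above the underside, 63 mm below the cap's middle.
- seat (a point): Middle of the top of the round white plate (140 mm across, 45 mm above the bench) of the fixed blue stirrer (160 x 160 mm, 38 mm high), where the middle of the flask's underside belongs. z is up, -x points out of the fork's open mouth, +x to the support rod: 12 mm thick, at x = 108 mm, its top 133 mm above this point.
- fork (a point): Middle of the gap of the fixed level orange fork, 108 mm above the seat, same axes. Bars 10 mm thick; prongs along x, 56 mm clear gap, from the cross-bar (inner face at x = 32 mm) to x = -40 mm, flaring to tips at x = -59 mm. Neck and cap fit the gap, the base does not: bring the flask in along +x, base under the fork, cap over it; with its underside 5 to 20 mm above the plate it passes freely.
- flask_blue_mid (a point): Bystander: the same kind of flask with a blue cap, same sizes and same point half-way up, loose on the bench. To be left alone.
- flask_green_mid (a point): Bystander: the same kind of flask with a green cap, same sizes and same point half-way up, loose on the bench. To be left alone.
Mind the look-alikes: they are no part of the job. Leave any purple or red look-alike of the part that bears flask_orange_mid alone.

How it is judged:
By the outcome, as a careful person would: the job done as asked, in the order asked, and still so for the second after the job is handed in, with the robot touching nothing.
It also fails if it takes over 51 s, if anything falls off the work surface, if the arm or the gripper's body presses on something with over 40 N, if the wrist force passes 120 N, or if a joint passes its speed limit or range.

## Working session

There is one attempt and no reset: what is moved stays moved. The work goes in short steps, Python scripts to look and compute and a tool call to move; the robot and the scene stay as the last step left them, time stands still between calls to the robot, and variables do not carry over. Pictures are saved under pics/ and viewed, and the job is handed in when it is done.

Besides the shell and the picture viewer there is one more tool, called after ">>>" as name([rows], argument=value, ...), one row to a line, values as JSON. servo_tool: Moves the arm, as the interface text tells. Its arguments: {"type":"object","properties":{"rows":{"type":"array"},"newtons":{"type":"number"}},"required":["rows"]}

```bash
mkdir -p pics; ls; cat > h.py <<'E'
import numpy as np, cv2
from station import ctrl, cams, hand_in
def R(p): return cv2.Rodrigues(np.array(p["rvec"],float))[0]
def px2w(p,u,v,d):
    c=np.array([(u-p["cx"])/p["fx"]*d,(v-p["cy"])/p["fy"]*d,d]); return R(p).T@(c-np.array(p["tvec"]).ravel())
def ray(p,u,v):
    r=R(p); o=-r.T@np.array(p["tvec"]).ravel(); d=r.T@np.array([(u-p["cx"])/p["fx"],(v-p["cy"])/p["fy"],1]); return o,d
def atz(p,u,v,z):
    o,d=ray(p,u,v); return o+d*(z-o[2])/d[2]
def proj(p,X):
    return cv2.projectPoints(np.array(X,float).reshape(-1,3),np.array(p["rvec"],float),np.array(p["tvec"],float),np.array([[p["fx"],0,p["cx"]],[0,p["fy"],p["cy"]],[0,0,1.]]),None)[0].reshape(-1,2)
def save(p,n): cv2.imwrite("pics/"+n,p["image"][:,:,::-1])
def tri(a,b):
    o1,d1=a;o2,d2=b;A=np.stack([d1,-d2],1);s=np.linalg.lstsq(A,o2-o1,rcond=None)[0]
    x=o1+s[0]*d1;y=o2+s[1]*d2;return (x+y)/2,np.linalg.norm(x-y)
E
python3 - <<'E'
from h import *
np.set_printoptions(precision=4,suppress=True)
o=ctrl.get_obs();print(o["ee_pos"],o["eef_rot"],o["time_s"],o["grip_width"],ctrl.hold_point_z)
P={n:cams.camera(n) for n in("scene","top")}
for n,p in P.items():
    save(p,n+"0.png")
    for k in["flask_orange_mid","seat","fork","flask_blue_mid","flask_green_mid"]:
        for r in cams.place_of(p,k)[:3]:
            print(n,k,round(r["p"],2),r["at"][0]*640,r["at"][1]*400)
E
```

```text
pics
[ 0.2175 -0.5049  0.2049] [-3.1405 -0.0001  0.4068] 0.0 0.0937787483950472 -0.0188
scene flask_orange_mid 0.9 273.79200000000003 318.68
scene flask_orange_mid 0.61 309.82399999999996 252.59999999999997
scene flask_orange_mid 0.61 358.528 222.92000000000002
scene seat 0.91 397.88800000000003 154.4
scene fork 0.78 404.096 125.2
scene flask_blue_mid 0.58 287.68 189.79999999999998
scene flask_green_mid 0.83 240.32 244.07999999999998
top flask_orange_mid 0.82 444.608 155.4
top flask_orange_mid 0.73 381.376 179.48
top flask_orange_mid 0.6 321.024 168.52
top seat 0.63 211.712 199.07999999999998
top fork 0.91 198.912 191.6
top flask_blue_mid 0.61 333.12 245.52
top flask_green_mid 0.74 413.37600000000003 234.68
top flask_green_mid 0.61 209.60000000000002 203.39999999999998
```

View pics/scene0.png

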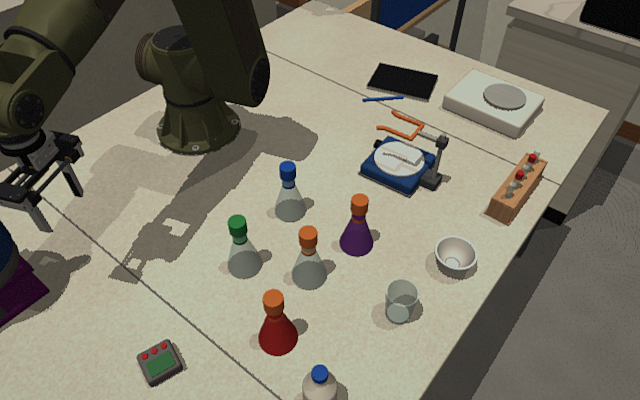

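View pics/top0.png

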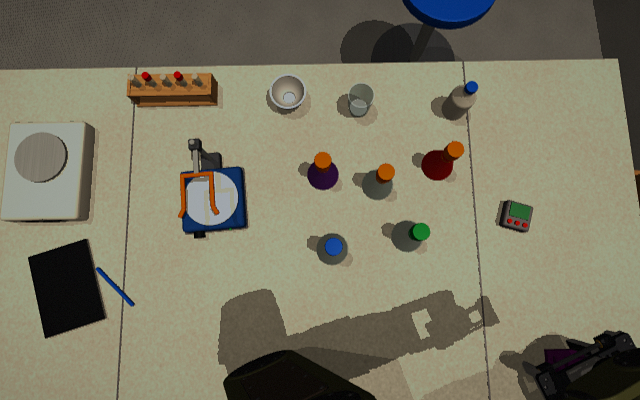

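Three orange-capped flasks show in the scene picture: red at (274,319), purple at (358,223) and clear at (309,255). In the top picture they are at (440,160), (322,170) and (380,180). The clear one fits the description, since red and purple are the named look-alikes. I'll confirm that in a crop and measure.

```bash
python3 - <<'E'
from h import *
np.set_printoptions(precision=4,suppress=True)
P={n:cams.camera(n) for n in("scene","top")}
s,t=P["scene"],P["top"]
a=cv2.resize(s["image"][190:340,225:385],None,fx=4,fy=4,interpolation=2)[:, :,::-1]
cv2.imwrite("pics/crop1.png",a)
b=cv2.resize(t["image"][120:250,160:260],None,fx=5,fy=4.5,interpolation=2)[:, :,::-1]
b2=cv2.resize(s["image"][100:200,350:460],None,fx=5,fy=5,interpolation=2)[:, :,::-1]
cv2.imwrite("pics/crop2.png",b[:600]);cv2.imwrite("pics/crop3.png",b2)
# cap tops from top camera: orange pixels with world z >0.155
def cloud(p):
    v,u=np.mgrid[:400,:640];d=p["depth"];c=np.stack([(u-p["cx"])/p["fx"]*d,(v-p["cy"])/p["fy"]*d,d],-1)
    return (c-np.array(p["tvec"]).ravel())@R(p)
for n,p in P.items():
    W=cloud(p);hsv=cv2.cvtColor(p["image"],cv2.COLOR_RGB2HSV)
    print(n,"cam",ray(p,0,0)[0])
    for name,lo,hi in(("or",5,20),("bl",100,125),("gr",50,80)):
        m=((hsv[...,0]>=lo)&(hsv[...,0]<=hi)&(hsv[...,1]>130)&(hsv[...,2]>60)&(p["depth"]>0)).astype(np.uint8)
        k,l,st,ce=cv2.connectedComponentsWithStats(m)
        for i in range(1,k):
            if st[i,4]>80:
                q=W[l==i];zt=np.percentile(q[:,2],95);top=q[q[:,2]>zt-.006]
                print(n,name,ce[i],st[i,4],"ztop",zt,"topctr",(top.min(0)+top.max(0))/2,top.mean(0),np.ptp(top,axis=0))
for k,(z) in {"seat":.045,"fork":.153,"flask_orange_mid":.08,"flask_blue_mid":.08,"flask_green_mid":.08}.items():
    A=cams.place_of(s,k);B=cams.place_of(t,k)
    for x in A[:3]:
        o,d=ray(s,x["at"][0]*640,x["at"][1]*400);print(k,"scene",o+d*(z-o[2])/d[2],x["p"])
    for x in B[:3]:
        o,d=ray(t,x["at"][0]*640,x["at"][1]*400);print(k,"top",o+d*(z-o[2])/d[2],x["p"])
# plate: white at z~.045
W=cloud(t);hsv=cv2.cvtColor(t["image"],cv2.COLOR_RGB2HSV)
g=(W[...,2]>.030)&(W[...,2]<.06);
print("plate z", W[205,212],W[190,225])
E
```

```text
scene cam [ 1.0408 -0.6931  0.962 ]
scene or [402.8213 126.4953] 319 ztop 0.16109024425037202 topctr [0.5696 0.223  0.159 ] [0.5787 0.2259 0.1582] [0.1039 0.0895 0.0075]
scene or [510.9186 210.8953] 86 ztop 0.00959312008504391 topctr [0.8799 0.3113 0.009 ] [0.899  0.2806 0.007 ] [0.0664 0.1688 0.0107]
scene or [359.2632 204.2446] 323 ztop 0.16242202977388384 topctr [ 0.6433 -0.06    0.1605] [ 0.6435 -0.0611  0.1603] [0.0367 0.0389 0.0081]
scene or [307.7099 236.8343] 362 ztop 0.16226207692854436 topctr [ 0.6129 -0.2048  0.1601] [ 0.6134 -0.2059  0.1603] [0.0377 0.0377 0.0074]
scene or [273.0194 302.2203] 463 ztop 0.1623268369129405 topctr [ 0.663  -0.3674  0.1603] [ 0.6637 -0.3679  0.1602] [0.0381 0.0386 0.0076]
scene bl [382.5568  98.1477] 88 ztop 0.011985627864453579 topctr [0.36   0.4745 0.0096] [0.3597 0.4754 0.0091] [0.0924 0.0973 0.0071]
scene bl [392.9751 173.3552] 563 ztop 0.04128831957114026 topctr [0.5832 0.2022 0.04  ] [0.5925 0.1738 0.0385] [0.1594 0.1214 0.0094]
scene bl [286.6939 170.4122] 245 ztop 0.1622919695002016 topctr [ 0.4453 -0.0814  0.1602] [ 0.4458 -0.0818  0.
[... 2001 characters left out ...]
 0.045 ] 0.56
fork scene [0.5782 0.2186 0.153 ] 0.9
fork top [0.5798 0.2218 0.153 ] 0.94
fork top [ 0.4717 -0.2585  0.153 ] 0.52
flask_orange_mid scene [ 0.6108 -0.2058  0.08  ] 0.69
flask_orange_mid scene [ 0.664 -0.367  0.08 ] 0.68
flask_orange_mid scene [ 0.641  -0.0569  0.08  ] 0.55
flask_orange_mid top [ 0.6679 -0.3635  0.08  ] 0.9
flask_orange_mid top [ 0.6149 -0.1988  0.08  ] 0.81
flask_orange_mid top [ 0.6386 -0.0563  0.08  ] 0.8
flask_blue_mid scene [ 0.4353 -0.0772  0.08  ] 0.83
flask_blue_mid top [ 0.454  -0.0829  0.08  ] 0.7
flask_green_mid scene [ 0.47   -0.2709  0.08  ] 0.81
flask_green_mid top [ 0.4769 -0.277   0.08  ] 0.56
plate z [0.5436 0.192  0.1561] [0.598  0.1898 0.0467]
```

View pics/crop1.png

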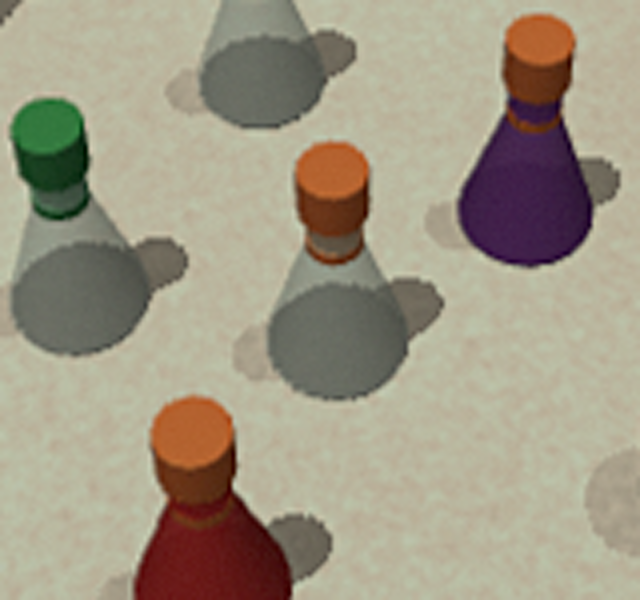

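View pics/crop2.png

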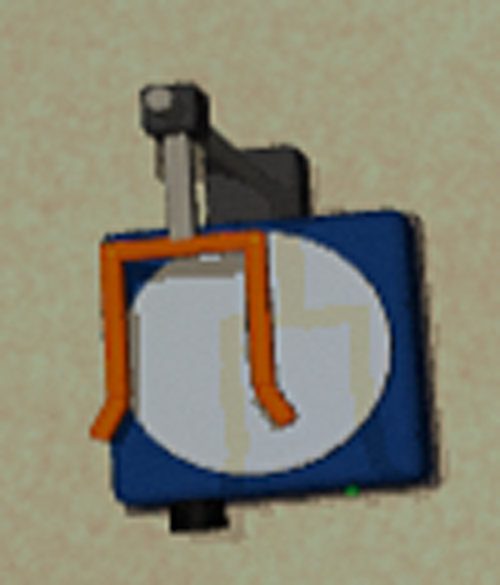

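View pics/crop3.png

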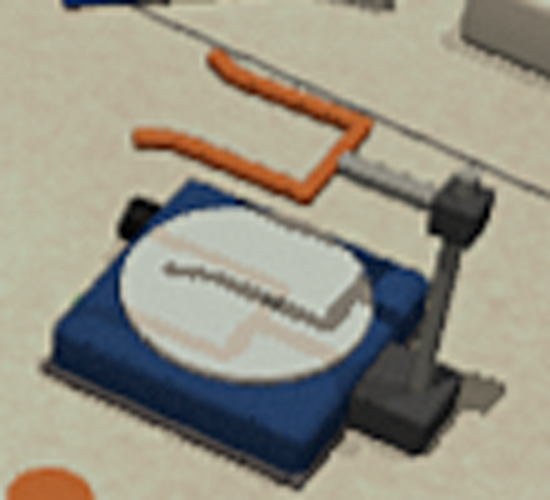

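The crop confirms it: the clear flask is in the middle, with its cap at crop (332,175), at world (0.612, -0.205). Next I'll fit the fork axes and the seat.

```bash
cat >> h.py <<'E'
def cloud(p):
    v,u=np.mgrid[:400,:640];d=p["depth"];c=np.stack([(u-p["cx"])/p["fx"]*d,(v-p["cy"])/p["fy"]*d,d],-1)
    return (c-np.array(p["tvec"]).ravel())@R(p)
E
python3 - <<'E'
from h import *
from scipy.optimize import minimize
np.set_printoptions(precision=4,suppress=True)
P={n:cams.camera(n) for n in("scene","top")}
for n,p in P.items():
    W=cloud(p);hsv=cv2.cvtColor(p["image"],cv2.COLOR_RGB2HSV)
    z=W[...,2];x=W[...,0];y=W[...,1]
    reg=(abs(x-.58)<.13)&(abs(y-.22)<.12)
    m=reg&(hsv[...,0]<20)&(hsv[...,1]>130)&(z>.14)&(z<.17)
    q=W[m][:,:2]
    segs=[((-40,33),(37,33)),((-40,-33),(37,-33)),((37,-33),(37,33)),((-40,33),(-59,40)),((-40,-33),(-59,-40))]
    def dist(L):
        D=[]
        for a,b in segs:
            a=np.array(a)/1e3;b=np.array(b)/1e3;t=np.clip(((L-a)@(b-a))/((b-a)@(b-a)),0,1);D.append(np.linalg.norm(L-a-t[:,None]*(b-a),axis=1))
        return np.min(D,0)
    def f(v):
        c,s=np.cos(v[2]),np.sin(v[2]);L=(q-v[:2])@np.array([[c,-s],[s,c]])
        return np.mean(np.minimum(dist(L),.015)**2)*1e6
    best=min((minimize(f,[.575,.222,a],method="Nelder-Mead") for a in(-.2,0,.15,.3)),key=lambda r:r.fun)
    print(n,m.sum(),"fork",best.x,best.fun, "z",np.median(W[m][:,2]))
    w=reg&(hsv[...,1]<70)&(hsv[...,2]>120)&(z>.040)&(z<.052)
    Q=W[w][:,:2];h=cv2.convexHull((Q*1000).astype(np.float32)).reshape(-1,2)
    print("plate", cv2.minEnclosingCircle(h), cv2.fitEllipse(h))
    bm=reg&(hsv[...,0]>100)&(hsv[...,0]<125)&(hsv[...,1]>120)&(z>.033)&(z<.042)
    print("body rect",cv2.minAreaRect((W[bm][:,:2]*1000).astype(np.float32)))
E
```

```text
scene 319 fork [0.5791 0.226  0.0918] 7.286276482258029 z 0.15703405147813343
plate ((568.4900512695312, 233.54478454589844), 79.74171447753906) ((573.4718627929688, 231.96395874023438), (136.0238800048828, 154.60255432128906), 35.07737350463867)
body rect ((577.966064453125, 224.26966857910156), (158.7844696044922, 158.51763916015625), 4.91425085067749)
top 505 fork [0.5788 0.2267 0.0783] 8.807492661558179 z 0.15751779256694426
plate ((578.9911499023438, 227.5920867919922), 69.6179428100586) ((579.1103515625, 226.9740447998047), (137.0917510986328, 137.36611938476562), 130.78353881835938)
body rect ((571.1406860351562, 225.4849853515625), (173.3696746826172, 157.67825317382812), 3.9158692359924316)
```

Seat is at about (0.579, 0.2265) with fork yaw about 0.084 rad, and the fork, plate and body fits agree. Moving above the clear flask now.

>>> servo_tool([
  [0.015, 0.011, 0.01, 0, 0, -0.02, 1],
  [0.045, 0.034, 0.02, 0, 0, -0.06, 1],
  [0.075, 0.057, 0.03, 0, 0, -0.1, 1],
  [0.105, 0.08, 0.03, 0, 0, -0.14, 1],
  [0.135, 0.103, 0.03, 0, 0, -0.18, 1],
  [0.165, 0.126, 0.03, 0, 0, -0.22, 1],
  [0.195, 0.149, 0.03, 0, 0, -0.26, 1],
  [0.225, 0.172, 0.03, 0, 0, -0.3, 1],
], newtons=25)

```text
time_s: 1.97
ee_pos: [0.4439, -0.3317, 0.2356]
eef_rot: [3.141, -0.0, 0.105]
force: [0.8, -0.6, -0.5]
grip_width: 0.0942
```

>>> servo_tool([
  [0.025, 0.019, 0, 0, 0, -0.01, 1],
  [0.055, 0.042, 0, 0, 0, -0.02, 1],
  [0.085, 0.064, 0, 0, 0, -0.02, 1],
  [0.115, 0.087, 0, 0, 0, -0.02, 1],
  [0.14, 0.106, 0, 0, 0, -0.02, 1],
  [0.158, 0.12, 0, 0, 0, -0.02, 1],
  [0.168, 0.1265, 0, 0, 0, -0.02, 1],
  [0.168, 0.1265, 0, 0, 0, -0.02, 1],
])

```text
time_s: 2.63
ee_pos: [0.6132, -0.2034, 0.2349]
eef_rot: [-3.141, 0.0, 0.087]
force: [0.6, -0.7, -0.4]
grip_width: 0.094
```

>>> servo_tool([
  [0, 0, -0.015, 0, 0, 0, 1],
  [0, 0, -0.035, 0, 0, 0, 1],
  [0, 0, -0.055, 0, 0, 0, 1],
  [0, 0, -0.07, 0, 0, 0, 1],
  [0, 0, -0.085, 0, 0, 0, 1],
  [0, 0, -0.098, 0, 0, 0, 1],
  [0, 0, -0.107, 0, 0, 0, 1],
  [0, 0, -0.107, 0, 0, 0, 1],
])

```text
time_s: 3.3
ee_pos: [0.6123, -0.2036, 0.126]
eef_rot: [-3.14, 0.003, 0.087]
force: [-0.5, 0.3, 0.1]
grip_width: 0.0942
```

>>> servo_tool([
  [0, -0.001, 0.002, 0, 0, 0, 1],
  [0, -0.001, 0.002, 0, 0, 0, 0.2],
  [0, -0.001, 0.002, 0, 0, 0, -0.2],
  [0, -0.001, 0.002, 0, 0, 0, -1],
  [0, -0.001, 0.002, 0, 0, 0, -1],
  [0, -0.001, 0.002, 0, 0, 0, -1],
  [0, -0.001, 0.002, 0, 0, 0, -1],
  [0, -0.001, 0.002, 0, 0, 0, -1],
])

```text
time_s: 3.97
ee_pos: [0.6123, -0.2046, 0.1281]
eef_rot: [-3.14, 0.003, 0.087]
force: [-0.1, -0.1, -0.5]
grip_width: 0.0509
```

>>> servo_tool([
  [0, 0, 0, 0, 0, 0, -1],
  [0, 0, 0, 0, 0, 0, -1],
  [0, 0, 0.003, 0, 0, 0, -1],
  [0, 0, 0.008, 0, 0, 0, -1],
  [0, 0, 0.015, 0, 0, 0, -1],
  [0, 0, 0.022, 0, 0, 0, -1],
  [0, 0, 0.03, 0, 0, 0, -1],
  [0, 0, 0.03, 0, 0, 0, -1],
])

```text
time_s: 4.63
ee_pos: [0.613, -0.2048, 0.1605]
eef_rot: [-3.142, -0.0, 0.087]
force: [1.6, -0.2, -3.1]
grip_width: 0.0396
```

>>> servo_tool([
  [0, 0, 0.01, 0, 0, 0, -1],
  [0, 0, 0.03, 0, 0, 0, -1],
  [0, 0, 0.055, 0, 0, 0, -1],
  [0, 0, 0.08, 0, 0, 0, -1],
  [0, 0, 0.105, 0, 0, 0, -1],
  [0, 0, 0.13, 0, 0, 0, -1],
  [0, 0, 0.15, 0, 0, 0, -1],
  [0, 0, 0.16, 0, 0, 0, -1],
], newtons=30)

```text
time_s: 5.3
ee_pos: [0.6132, -0.2049, 0.3242]
eef_rot: [3.14, -0.004, 0.087]
force: [0.1, 0.4, -3.3]
grip_width: 0.0394
```

```bash
python3 - <<'E'
from h import *
np.set_printoptions(precision=4,suppress=True)
o=ctrl.get_obs();print(o["ee_pos"],o["qpos"],o["moment"],o["force"],o["grip_width"])
p=cams.camera("scene");save(p,"lift.png")
for r in cams.place_of(p,"flask_orange_mid"): print(r["p"],r["at"][0]*640,r["at"][1]*400)
e=o["ee_pos"]
print("expected mid",proj(p,[e[0],e[1],e[2]-.048]),"bottom",proj(p,[e[0],e[1],e[2]-.128]))
E
```

```text
[ 0.6132 -0.2049  0.3242] [-0.3792  0.4776  1.009   0.0001  1.6509  1.1048] [-0.0115 -0.0495 -0.0401] [ 0.0538  0.3541 -3.3481] 0.03939667788965182
0.94 306.30400000000003 197.32
0.77 357.12 221.72
0.69 274.62399999999997 319.6
expected mid [[306.584  194.2455]] bottom [[307.3385 221.1175]]
```

View pics/lift.png

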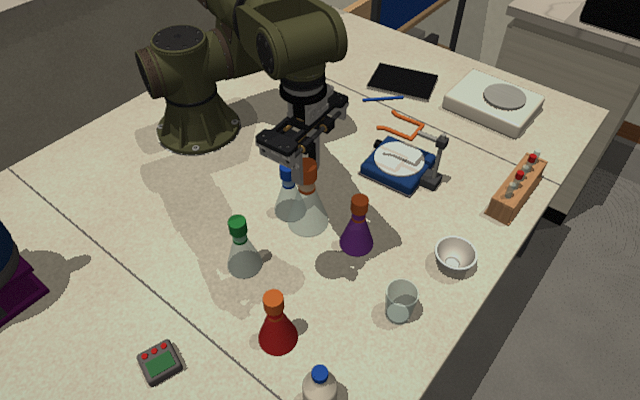

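The clear flask (306,197) is held upright, perhaps sitting a bit low in the grip. I'll overlay the expected outline to check for slip.

```bash
python3 - <<'E'
from h import *
o=ctrl.get_obs();e=np.array(o["ee_pos"])
p=cams.camera("scene");im=cv2.resize(p["image"][130:250,250:370],None,fx=5,fy=5,interpolation=2)[:,:,::-1].copy()
a=np.linspace(0,6.2832,60)
for s,c in((0,(0,255,0)),(.008,(0,0,255))):
  for h,r in((0,.042),(.125,.02),(.16,.02)):
    X=np.stack([e[0]+r*np.cos(a),e[1]+r*np.sin(a),0*a+e[2]-.128-s+h],1)
    q=(proj(p,X)-[250,130]+.5)*5
    cv2.polylines(im,[q.astype(np.int32)],True,c,1)
cv2.imwrite("pics/slip.png",im)
E
```

```text
(no output)
```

View pics/slip.png

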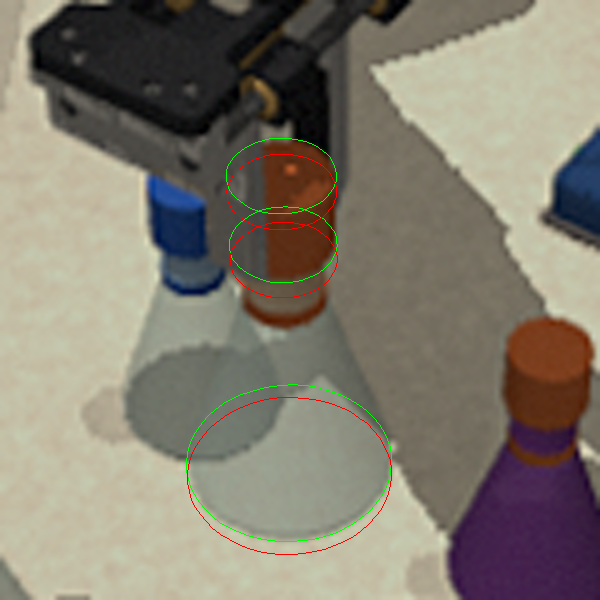

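The green (no-slip) outline fits, so the underside is at TCP z - 0.128. I'll carry it high to a point in front of the fork's mouth.

>>> servo_tool([
  [-0.006, 0.012, 0, 0, 0, 0, -1],
  [-0.018, 0.038, 0, 0, 0, 0, -1],
  [-0.031, 0.067, 0, 0, 0, 0, -1],
  [-0.045, 0.097, 0, 0, 0, 0, -1],
  [-0.059, 0.127, 0, 0, 0, 0, -1],
  [-0.073, 0.157, 0, 0, 0, 0, -1],
  [-0.087, 0.187, 0, 0, 0, 0, -1],
  [-0.1, 0.217, 0, 0, 0, 0, -1],
])

```text
time_s: 6.12
ee_pos: [0.5115, 0.0134, 0.3185]
eef_rot: [-3.141, 0.002, 0.087]
force: [0.7, 0.4, -3.3]
grip_width: 0.0396
```

>>> servo_tool([
  [-0.014, 0.03, 0, 0, 0, 0, -1],
  [-0.028, 0.06, 0, 0, 0, 0, -1],
  [-0.042, 0.09, 0, 0, 0, 0, -1],
  [-0.056, 0.12, 0, 0, 0, 0, -1],
  [-0.07, 0.15, 0, 0, 0, 0, -1],
  [-0.082, 0.176, 0, 0, 0, 0, -1],
  [-0.09, 0.193, 0, 0, 0, 0, -1],
  [-0.094, 0.201, 0, 0, 0, 0, -1],
])

```text
time_s: 6.78
ee_pos: [0.416, 0.2161, 0.3171]
eef_rot: [3.142, 0.005, 0.089]
force: [-0.0, -0.2, -2.9]
grip_width: 0.0394
```

>>> servo_tool([
  [0.001, -0.001, -0.01, 0, 0, 0, -1],
  [0.002, -0.002, -0.03, 0, 0, 0, -1],
  [0.003, -0.003, -0.052, 0, 0, 0, -1],
  [0.003, -0.003, -0.074, 0, 0, 0, -1],
  [0.003, -0.003, -0.096, 0, 0, 0, -1],
  [0.003, -0.003, -0.115, 0, 0, 0, -1],
  [0.003, -0.003, -0.127, 0, 0, 0, -1],
  [0.003, -0.003, -0.132, 0, 0, 0, -1],
])

```text
time_s: 7.45
ee_pos: [0.4183, 0.2115, 0.1818]
eef_rot: [3.14, 0.009, 0.088]
force: [-0.5, 1.1, -3.0]
grip_width: 0.0397
```

```bash
python3 - <<'E'
from h import *
np.set_printoptions(precision=4,suppress=True)
o=ctrl.get_obs();e=np.array(o["ee_pos"]);print(e,o["eef_rot"],o["qpos"])
P={n:cams.camera(n) for n in("scene","top")}
a=np.linspace(0,6.2832,60)
out=[]
for n,(x0,y0) in(("scene",(300,90)),("top",(150,140))):
  p=P[n];im=cv2.resize(p["image"][y0:y0+150,x0:x0+150],None,fx=4,fy=4,interpolation=2)[:,:,::-1].copy()
  def pl(X,c,cl=True):
    q=(proj(p,X)-[x0,y0]+.5)*4;cv2.polylines(im,[q.astype(np.int32)],cl,c,1)
  for h,r in((0,.042),(.125,.02),(.16,.02)):
    pl(np.stack([e[0]+r*np.cos(a),e[1]+r*np.sin(a),0*a+e[2]-.128+h],1),(0,255,0))
  S=np.array([.579,.2265]);th=.084;Rm=np.array([[np.cos(th),-np.sin(th)],[np.sin(th),np.cos(th)]])
  F=np.array([[-.059,.036],[-.04,.028],[.032,.028],[.032,-.028],[-.04,-.028],[-.059,-.036]])@Rm.T+S
  pl(np.c_[F,np.full(6,.158)],(255,0,255),False)
  pl(np.stack([S[0]+.07*np.cos(a),S[1]+.07*np.sin(a),0*a+.045],1),(255,255,0))
  out.append(im)
cv2.imwrite("pics/pre1.png",out[0]);cv2.imwrite("pics/pre2.png",out[1])
E
```

```text
[0.4183 0.2115 0.1818] [3.1399 0.0089 0.0877] [0.3894 0.146  1.7663 0.0011 1.2383 1.8721]
```

View pics/pre1.png

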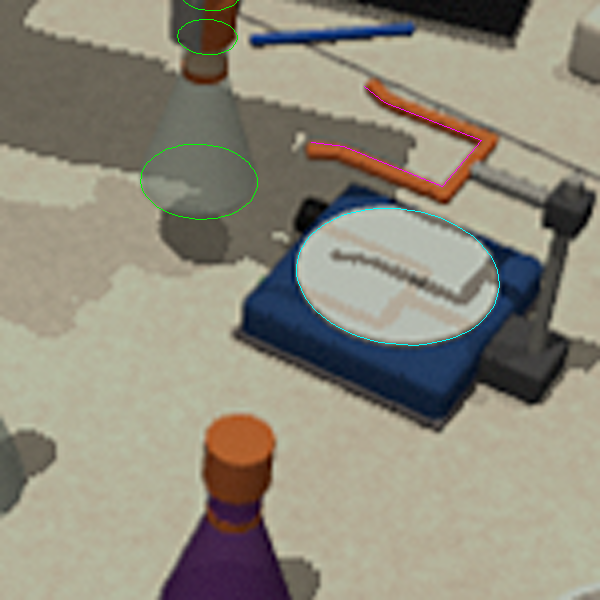

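View pics/pre2.png

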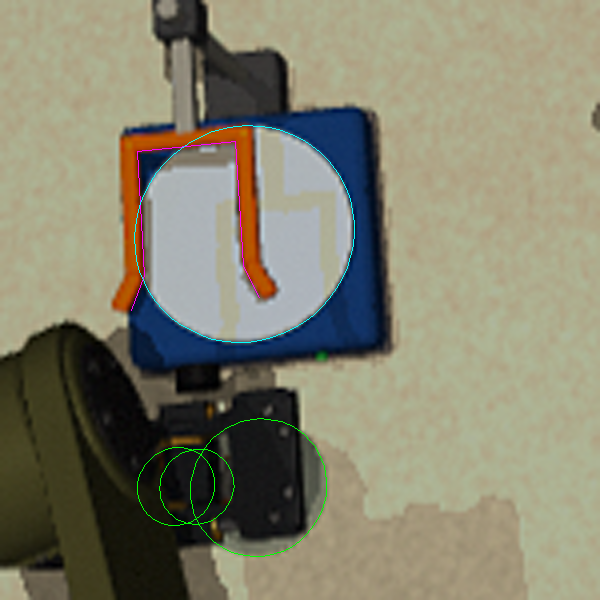

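The fork, plate and flask overlays all match. Inserting along the fork axis, with the underside about 12–14 mm above the plate.

>>> servo_tool([
  [0.002, 0.001, 0.004, 0, -0.009, 0, -1],
  [0.01, 0.002, 0.005, 0, -0.009, 0, -1],
  [0.022, 0.0035, 0.005, 0, -0.009, 0, -1],
  [0.034, 0.0045, 0.005, 0, -0.009, 0, -1],
  [0.046, 0.0055, 0.005, 0, -0.009, 0, -1],
  [0.058, 0.0065, 0.005, 0, -0.009, 0, -1],
  [0.068, 0.0075, 0.005, 0, -0.009, 0, -1],
  [0.074, 0.008, 0.005, 0, -0.009, 0, -1],
])

```text
time_s: 8.22
ee_pos: [0.4944, 0.2201, 0.1893]
eef_rot: [3.14, -0.003, 0.088]
force: [-0.2, -0.6, -3.4]
grip_width: 0.0395
```

>>> servo_tool([
  [0.008, 0, -0.003, 0, 0.002, 0, -1],
  [0.02, 0.001, -0.003, 0, 0.002, 0, -1],
  [0.032, 0.002, -0.003, 0, 0.002, 0, -1],
  [0.044, 0.003, -0.003, 0, 0.002, 0, -1],
  [0.056, 0.0041, -0.003, 0, 0.002, 0, -1],
  [0.068, 0.0051, -0.003, 0, 0.002, 0, -1],
  [0.078, 0.006, -0.003, 0, 0.002, 0, -1],
  [0.083, 0.0063, -0.003, 0, 0.002, 0, -1],
])

```text
time_s: 8.88
ee_pos: [0.5785, 0.2263, 0.1862]
eef_rot: [3.14, -0.002, 0.088]
force: [-0.0, 0.3, -3.1]
grip_width: 0.0398
```

>>> servo_tool([
  [0, 0, 0, 0, 0, 0, -1],
  [0, 0, 0, 0, 0, 0, -1],
  [0, 0, 0, 0, 0, 0, -1],
  [0, 0, 0, 0, 0, 0, -1],
  [0, 0, 0, 0, 0, 0, -1],
  [0, 0, 0, 0, 0, 0, -1],
  [0, 0, 0, 0, 0, 0, -1],
  [0, 0, 0, 0, 0, 0, -1],
])

```text
time_s: 9.55
ee_pos: [0.5785, 0.2263, 0.1863]
eef_rot: [3.14, -0.002, 0.088]
force: [-0.2, 0.1, -3.4]
grip_width: 0.0395
```

```bash
cat > ov.py <<'E'
from h import *
import sys
np.set_printoptions(precision=4,suppress=True)
o=ctrl.get_obs();e=np.array(o["ee_pos"]);print(e,o["eef_rot"],o["force"],o["moment"])
c=np.array([float(v) for v in sys.argv[2:5]]) if len(sys.argv)>2 else e-[0,0,.128]
P={n:cams.camera(n) for n in("scene","top")}
a=np.linspace(0,6.2832,60)
for n,(x0,y0) in(("scene",(330,80)),("top",(150,120))):
  p=P[n];im=cv2.resize(p["image"][y0:y0+140,x0:x0+140],None,fx=4,fy=4,interpolation=2)[:,:,::-1].copy()
  def pl(X,col,cl=True):
    q=(proj(p,X)-[x0,y0]+.5)*4;cv2.polylines(im,[q.astype(np.int32)],cl,col,1)
  for h,r in((0,.042),(.125,.02),(.16,.02)):
    pl(np.stack([c[0]+r*np.cos(a),c[1]+r*np.sin(a),0*a+c[2]+h],1),(0,255,0))
  cv2.imwrite(f"pics/{sys.argv[1]}_{n}.png",im)
E
python3 ov.py ins
```

```text
[0.5785 0.2263 0.1863] [ 3.1403 -0.0018  0.0875] [-0.2492  0.0501 -3.3921] [ 0.0968 -0.0045 -0.0054]
```

View pics/ins_scene.png

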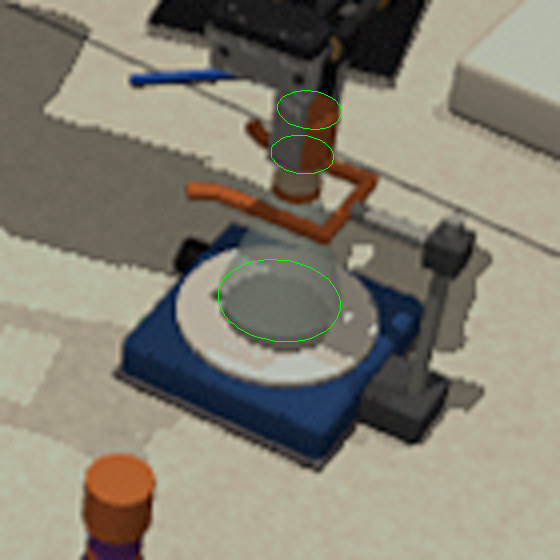

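The flask's neck is between the prongs and it is centred. Lowering gently.

>>> servo_tool([
  [0, 0, -0.002, 0, 0, 0, -1],
  [0, 0, -0.004, 0, 0, 0, -1],
  [0, 0, -0.0055, 0, 0, 0, -1],
  [0, 0, -0.007, 0, 0, 0, -1],
  [0, 0, -0.008, 0, 0, 0, -1],
  [0, 0, -0.009, 0, 0, 0, -1],
  [0, 0, -0.0095, 0, 0, 0, -1],
  [0, 0, -0.0095, 0, 0, 0, -1],
])

```text
time_s: 10.32
ee_pos: [0.5785, 0.2263, 0.1766]
eef_rot: [3.14, -0.002, 0.088]
force: [0.4, 0.4, -2.9]
grip_width: 0.0395
```

>>> servo_tool([
  [0, 0, -0.0005, 0, 0, 0, -1],
  [0, 0, -0.001, 0, 0, 0, -1],
  [0, 0, -0.0015, 0, 0, 0, -1],
  [0, 0, -0.002, 0, 0, 0, -1],
  [0, 0, -0.002, 0, 0, 0, -1],
  [0, 0, -0.002, 0, 0, 0, -1],
  [0, 0, -0.002, 0, 0, 0, -1],
  [0, 0, -0.002, 0, 0, 0, -1],
])

```text
time_s: 10.98
ee_pos: [0.5785, 0.2264, 0.1747]
eef_rot: [3.14, -0.002, 0.088]
force: [1.0, -1.0, -2.9]
grip_width: 0.0395
```

>>> servo_tool([
  [0, 0, -0.0003, 0, 0, 0, -1],
  [0, 0, -0.0006, 0, 0, 0, -1],
  [0, 0, -0.0009, 0, 0, 0, -1],
  [0, 0, -0.0012, 0, 0, 0, -1],
  [0, 0, -0.0015, 0, 0, 0, -1],
  [0, 0, -0.0015, 0, 0, 0, -1],
  [0, 0, -0.0015, 0, 0, 0, -1],
  [0, 0, -0.0015, 0, 0, 0, -1],
])

```text
time_s: 11.65
ee_pos: [0.5785, 0.2263, 0.1732]
eef_rot: [3.14, -0.002, 0.087]
force: [0.5, 0.0, -3.2]
grip_width: 0.0395
```

>>> servo_tool([
  [0, 0, -0.0002, 0, 0, 0, -1],
  [0, 0, -0.0004, 0, 0, 0, -1],
  [0, 0, -0.0006, 0, 0, 0, -1],
  [0, 0, -0.0008, 0, 0, 0, -1],
  [0, 0, -0.001, 0, 0, 0, -1],
  [0, 0, -0.001, 0, 0, 0, -1],
  [0, 0, -0.001, 0, 0, 0, -1],
  [0, 0, -0.001, 0, 0, 0, -1],
])

```text
time_s: 12.32
ee_pos: [0.5789, 0.2264, 0.1729]
eef_rot: [3.141, -0.003, 0.087]
force: [1.3, 0.8, 4.9]
grip_width: 0.0396
```

Contact at z = 0.173: the force went from -3.2 to +4.9 N. Releasing slowly.

>>> servo_tool([
  [0, 0, 0.0003, 0, 0, 0, -1],
  [0, 0, 0.0003, 0, 0, 0, -0.1],
  [0, 0, 0.0003, 0, 0, 0, 0.1],
  [0, 0, 0.0003, 0, 0, 0, 0.3],
  [0, 0, 0.0003, 0, 0, 0, 0.5],
  [0, 0, 0.0003, 0, 0, 0, 0.7],
  [0, 0, 0.0003, 0, 0, 0, 0.7],
  [0, 0, 0.0003, 0, 0, 0, 0.7],
], newtons=10)

```text
time_s: 12.98
ee_pos: [0.5789, 0.2264, 0.1732]
eef_rot: [3.141, -0.003, 0.088]
force: [-0.1, 0.4, -0.2]
grip_width: 0.078
```

>>> servo_tool([
  [0, 0, 0, 0, 0, 0, 0.7],
  [0, 0, 0, 0, 0, 0, 0.7],
  [0, 0, 0.005, 0, 0, 0, 0.7],
  [0, 0, 0.015, 0, 0, 0, 0.7],
  [0, 0, 0.03, 0, 0, 0, 0.7],
  [0, 0, 0.045, 0, 0, 0, 0.7],
  [0, 0, 0.06, 0, 0, 0, 0.7],
  [0, 0, 0.08, 0, 0, 0, 0.7],
])

```text
time_s: 13.65
ee_pos: [0.5786, 0.2264, 0.2543]
eef_rot: [3.14, -0.003, 0.087]
force: [1.1, -0.4, -1.3]
grip_width: 0.0798
```

>>> servo_tool([
  [-0.01, -0.01, 0.02, 0, 0, 0, 0.7],
  [-0.03, -0.03, 0.03, 0, 0, 0, 0.7],
  [-0.05, -0.05, 0.03, 0, 0, 0, 0.7],
  [-0.07, -0.075, 0.03, 0, 0, 0, 0.7],
  [-0.09, -0.1, 0.03, 0, 0, 0, 0.7],
  [-0.11, -0.125, 0.03, 0, 0, 0, 0.7],
  [-0.13, -0.15, 0.03, 0, 0, 0, 0.7],
  [-0.14, -0.16, 0.03, 0, 0, 0, 0.7],
])

```text
time_s: 14.32
ee_pos: [0.437, 0.0645, 0.2856]
eef_rot: [3.14, -0.004, 0.087]
force: [-0.5, 0.2, 1.4]
grip_width: 0.0802
```

```bash
python3 ov.py fin 0.579 0.2265 0.045; python3 - <<'E'
from h import *
np.set_printoptions(precision=4,suppress=True)
for n in("scene","top"):
    p=cams.camera(n);save(p,n+"_fin.png")
    W=cloud(p);hsv=cv2.cvtColor(p["image"],cv2.COLOR_RGB2HSV)
    for nm,lo,hi in(("or",3,20),("bl",100,125),("gr",50,80)):
        m=((hsv[...,0]>=lo)&(hsv[...,0]<=hi)&(hsv[...,1]>110)&(hsv[...,2]>40)&(W[...,2]>(.195 if nm=="or" else .156))&(W[...,2]<.215)).astype(np.uint8)
        k,l,st,ce=cv2.connectedComponentsWithStats(m)
        for i in range(1,k):
            if st[i,4]>60: q=W[l==i];print(n,nm,ce[i],(q.min(0)+q.max(0))/2,np.percentile(q[:,2],95),np.ptp(q,axis=0))
E
```

```text
[0.437  0.0645 0.2856] [ 3.1401 -0.0045  0.0865] [-0.462   0.2393  1.4062] [ 0.0077 -0.0211 -0.0237]
scene or [405.6581 113.1419] [0.5801 0.2238 0.2021] 0.2075629314084586 [0.0363 0.0402 0.0138]
scene bl [287.0608 166.527 ] [ 0.4463 -0.0797  0.1604] 0.16270992217304409 [0.0367 0.0399 0.0085]
scene gr [236.4365 221.6294] [ 0.4756 -0.278   0.1605] 0.16273169822839714 [0.0364 0.037  0.0088]
top or [191.8393 185.9536] [0.5797 0.2243 0.2017] 0.20749338943804177 [0.0389 0.0383 0.0134]
top bl [333.3482 246.4696] [ 0.4446 -0.0809  0.1601] 0.16240805769228248 [0.0379 0.038  0.0071]
top bl [621.1701 382.6353] [ 0.1621 -0.6453  0.2099] 0.21318474538632953 [0.0637 0.085  0.0102]
top gr [420.7833 231.2833] [ 0.4738 -0.2764  0.1601] 0.16311304412738875 [0.0383 0.038  0.0074]
```

View pics/fin_scene.png

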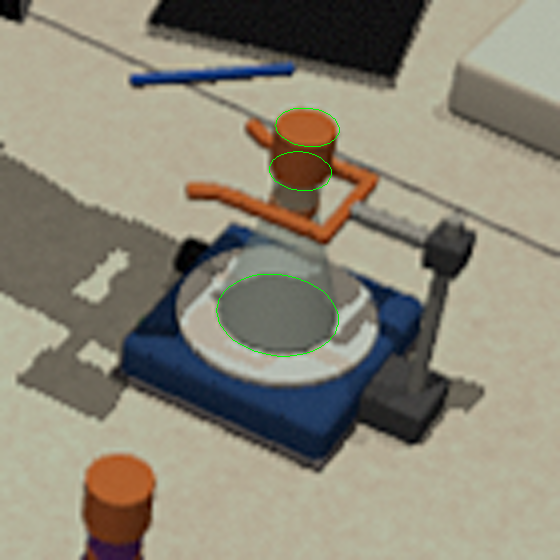

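View pics/fin_top.png

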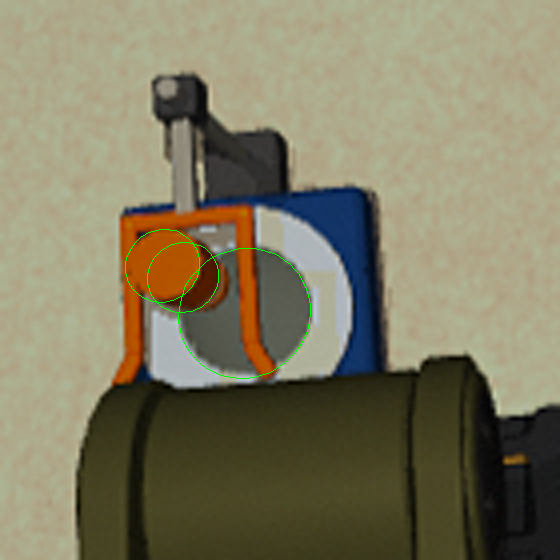

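View pics/scene_fin.png

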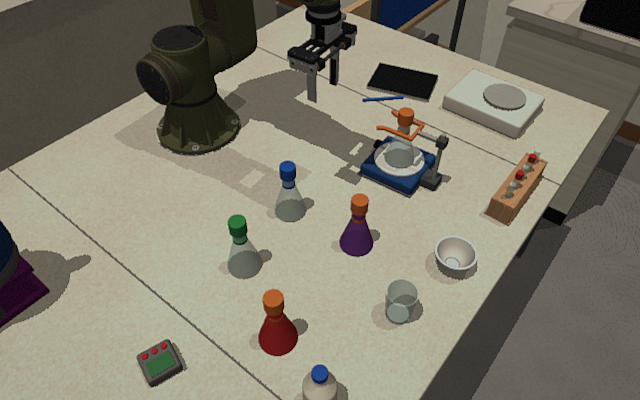

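The orange-capped flask stands upright on the plate, about 2 mm from the seat centre, with its neck between the prongs. The cap is at (405,113) in the scene picture. The bystanders haven't moved and the arm is clear.

```bash
python3 -c "
from station import hand_in
print(hand_in())"
```

```text
the job is handed in; nothing more can be done
None
```

The clear orange-capped flask is standing upright and released on the white plate of the stirrer, and the job is handed in. I gripped it by the cap, carried it over the other flasks, slid it in through the fork's mouth about 13–16 mm above the plate, and lowered it until the force showed light contact (about 8 N).

**Last checks, from both cameras:**
- **Position:** the cap is at about (0.580, 0.224) against the measured seat at (0.579, 0.2265), so about 2–3 mm off centre. The cap top is at the expected height, the base outline fits the middle of the plate, and the neck is between the prongs.
- **Other flasks:** blue and green read the same positions as at the start, to within about 2 mm of measurement noise. Red and purple look undisturbed in the picture.
- **Arm and time:** the arm is clear of everything, and the clock read 14.3 s at the end of the last move.

No final check failed. After the lift, one network reading put the flask up to 9 mm low in the grip, but the outline overlay showed no slip and contact came at the expected height.

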